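# Find and flag the loose clamp screw on the engraver's board

### The arm

A 6-joint arm with a two-finger parallel gripper is mounted at the origin on the work surface. World frame = base frame: x ahead of the robot, y to its left, z up, the work surface at z = 0. Lengths are in m, angles in rad, forces in N, time in s.
With the tool pointing down it reaches from about 0.35 to 0.775 m from the base axis. Payload 5.5 kg.
Tool frame: the origin (TCP) lies at the very end of the fingers, on their centre line; the grasp point (between the pads) lies 19 mm behind it; z points along the fingers, y is the line along which they close (so a half turn about z gives the same grasp; the last joint's range is limited). The gripper opens to 85 mm and grips with 20 to 120 N. Pads are 22 mm wide; open, the fingers measure 114 mm over their backs; the gripper's body (76 mm by 85 mm) begins 54 mm behind the grasp point. The pads swing forward as they close: fully open they stand 13 mm farther back than shut.
Start: joints at [-1.29, 0.313, 0.046, 1.304, 0, 1.431], TCP at [0.235, -0.525, 0.231] pointing down, gripper open.
Joint ranges: [-2.76, 2.76], [-0.86, 1.69], [-1.03, 1.26], [-2.2, 2.34], [-1.47, 1.5], [-3.14, 3.14]. Speed limits (rad/s): [2.57, 2.57, 3.14, 3.14, 3.14, 3.14].

### API

Orientations are given as a unit quaternion [w, x, y, z].
In Python, from workcell import env, cams, ticket, spotter gives the robot as it stands.
- The arm moves only by the tool jog_arm, never from a script. Its argument "increments" is a list that holds one entry, the list of rows, each a list of 7 numbers: the shift along the tool's x, y, z in units of 0.25 m (1.0 is 0.25 m), then the turn, a rotation vector about the tool's x, y, z in units of 180 degrees (1.0 is 180 degrees), then the closure in counts, from 0 (fully open) to 255 (shut). A call has 1 to 20 rows; each row shifts and turns the commanded pose from where the row before left it, along the tool's axes as they then stand; what a row does not reach is not made up. A row lasts 1/10 s, in which the tool goes at most 50 mm and 8.59 degrees, less where a joint would pass 70% of its speed; a pose out of reach is approached as far as the arm can. A call with a number of a shift or a turn outside -1 to 1 is refused whole. A call with a gripper value outside its range is refused whole. The fingers move at their own pace and stop on an object; "force" is the grip in N (left out, the last holds). Time passes only in rows, so rows that do not move let the fingers close. It gives the time, the measured TCP pose, the force, the opening and the grip force at its end, in the units of the state.
- env.get_state(): the state, without advancing time (a new reading comes with each control period).
- cams.read_camera(name): name is "scene" or "side" or "wrist"; returns a dict with "pixels" (400x640x3 uint8, red, green, blue), "fx", "fy", "cx", "cy" (pixels), "xyz" and "attitude" of the camera in the world; the wrist camera has in their place "mount" (4x4, takes a point from camera to tool coordinates, whose origin is the TCP and whose axes are the flange's). Camera axes: x right, y down, z forward; pixel columns grow to the right and rows downward; lengths in m; the calibration is good to about 2 mm. The wrist camera is an equidistant fisheye: a pixel r from the principal point sees the ray r / f radians off the axis. A picture is of the moment at which its call begins: read the wrist's pose just before it. There is no depth.
- ticket.hand_in(): hands the job in; it is judged then, once.
Trained networks look in the newest picture that a camera, given by its name, has taken for a name from the list of things; names that differ only in an ending like _2 or _b are one class to them, and where a whole thing is asked for, a point or a joint stands for the part that bears it (a point fixed in the world has none). Each returns a list of dicts, best first, with "conf" (0 to 1); they miss things now and then, are a little off and sometimes report something else, mostly with a low value. They report only what shows in the picture. A call takes as long as a camera call.
- spotter.find_in(target, camera): "uv" ([column, row] in pixels, amid what is visible of it).
- spotter.cut_out(target, camera): "region" (400x640 bool, what is visible of it) and "uv" ([column, row] in pixels, amid what is visible of it).
- spotter.landmark_of(target, camera): "uv" ([column, row] in pixels: a listed point, or the origin of a listed thing).
The state is a dict: "clock": time; "joint_pos": joint angles; "qvel": joint speeds; "tau": joint torques, N m; "tcp_pos": TCP position; "orientation": TCP orientation; "wrist_force": force on the tool from outside, world axes, zero at the start; "ft_torque": the same for the moment, N m; "finger_gap": finger opening in m; "grip_force": force on a finger pad.
Only numpy, scipy, OpenCV 4.12 (cv2) and the standard library are available. Lean on these libraries where they do the work, as an engineer would, in place of code of your own. Each camera call takes 0.05 s, during which the arm holds its last target. There are 200 camera calls.

### The job

One of the three thumbscrews that clamp the brass plaque to the work board has come loose. Find it by trying them gently clockwise, and turn it until it bites and just begins to drag its washer round, driving neither it nor the tight ones any further; then take the brass marker pin from its stand and stand it fully down in the socket of the clamp that was loose. Leave the other things on the bench alone.

Things in the scene. Friction and masses are not known exactly. Their poses are not given: they have to be found in the camera images.
- clamp_a: one of three alike steel clamps in a row 110 mm apart on the near part of a fixed wooden board (300 x 360 mm, 26 mm high; plaque beyond them); origin on its screw's axis at board-top height, x towards the plaque. A strap 30 mm wide, 20 mm high carries the thumbscrew; its near end (-52 mm in x) is a block 36 x 36 x 28 mm high with a marker socket. Which clamp is loose cannot be seen
- blade_a (a point): centre of the top edge of clamp a's thumbscrew, on its vertical turning axis, 56 mm above the clamp's origin. The screw's flat steel thumb blade is 44 mm long (this frame's x), 9 mm thick (y), 24 mm high. Clockwise seen from above tightens it
- tip_a (a point): point on the same blade's top edge, 20 mm from the axis along x. A tight screw resists like a stiff spring (2.5 N m/rad, springs back) up to about 0.30 N m at 0.12 rad; then it breaks away, slips on and drags its washer. The loose one turns at about 0.03 N m clockwise for 0.45 to 0.9 rad with its washer still, then bites and is like a tight one
- tab_a (a point): end of the tab, 20 mm from the axis, of the flat steel washer (25 mm across, 4 mm thick) under the same screw; the tab (this frame's x) may start in any direction. The washer stays still until the screw bites and is driven on; then it turns with the screw
- socket_a (a point): centre of the mouth of clamp a's marker socket, a vertical round blind hole 14 mm across with a chamfered mouth, 22 mm deep, facing up (54 mm above the table)
- clamp_b: one of three alike steel clamps in a row 110 mm apart on the near part of a fixed wooden board (300 x 360 mm, 26 mm high; plaque beyond them); origin on its screw's axis at board-top height, x towards the plaque. A strap 30 mm wide, 20 mm high carries the thumbscrew; its near end (-52 mm in x) is a block 36 x 36 x 28 mm high with a marker socket. Which clamp is loose cannot be seen
- blade_b (a point): centre of the top edge of clamp b's thumbscrew, on its vertical turning axis, 56 mm above the clamp's origin. The screw's flat steel thumb blade is 44 mm long (this frame's x), 9 mm thick (y), 24 mm high. Clockwise seen from above tightens it
- tip_b (a point): point on the same blade's top edge, 20 mm from the axis along x. A tight screw resists like a stiff spring (2.5 N m/rad, springs back) up to about 0.30 N m at 0.12 rad; then it breaks away, slips on and drags its washer. The loose one turns at about 0.03 N m clockwise for 0.45 to 0.9 rad with its washer still, then bites and is like a tight one
- tab_b (a point): end of the tab, 20 mm from the axis, of the flat steel washer (25 mm across, 4 mm thick) under the same screw; the tab (this frame's x) may start in any direction. The washer stays still until the screw bites and is driven on; then it turns with the screw
- socket_b (a point): centre of the mouth of clamp b's marker socket, a vertical round blind hole 14 mm across with a chamfered mouth, 22 mm deep, facing up (54 mm above the table)
- clamp_c: one of three alike steel clamps in a row 110 mm apart on the near part of a fixed wooden board (300 x 360 mm, 26 mm high; plaque beyond them); origin on its screw's axis at board-top height, x towards the plaque. A strap 30 mm wide, 20 mm high carries the thumbscrew; its near end (-52 mm in x) is a block 36 x 36 x 28 mm high with a marker socket. Which clamp is loose cannot be seen
- blade_c (a point): centre of the top edge of clamp c's thumbscrew, on its vertical turning axis, 56 mm above the clamp's origin. The screw's flat steel thumb blade is 44 mm long (this frame's x), 9 mm thick (y), 24 mm high. Clockwise seen from above tightens it
- tip_c (a point): point on the same blade's top edge, 20 mm from the axis along x. A tight screw resists like a stiff spring (2.5 N m/rad, springs back) up to about 0.30 N m at 0.12 rad; then it breaks away, slips on and drags its washer. The loose one turns at about 0.03 N m clockwise for 0.45 to 0.9 rad with its washer still, then bites and is like a tight one
- tab_c (a point): end of the tab, 20 mm from the axis, of the flat steel washer (25 mm across, 4 mm thick) under the same screw; the tab (this frame's x) may start in any direction. The washer stays still until the screw bites and is driven on; then it turns with the screw
- socket_c (a point): centre of the mouth of clamp c's marker socket, a vertical round blind hole 14 mm across with a chamfered mouth, 22 mm deep, facing up (54 mm above the table)
- pin: loose turned brass marker pin, 50 g, standing upright in the stand: shaft 10 mm across and 42 mm long with a chamfered foot, above it a round head 18 mm across and 20 mm high; 62 mm in all; origin at the centre of its foot, z up along it
- stand: fixed light-wood stand 70 x 70 x 40 mm, origin under its centre; a 25 mm deep hole in the middle of its top holds the pin, so that 37 mm of it stands out
- hammer: bystander, leave alone: hammer, 200 mm, lying on the plaque
- punch_long: bystander, leave alone: square steel punch 9 mm thick, 130 mm long, lying on the plaque
- punch_short: bystander, leave alone: square steel punch 9 mm thick, 100 mm long, lying on the table
- tea_glass: bystander, leave alone: empty tea glass, 64 mm wide, 85 mm high
- bowl: bystander, leave alone: brass bowl, 120 mm wide, 50 mm high
- small_plate: bystander, leave alone: brass plate, 110 mm wide
- jar: bystander, leave alone: closed amber jar, 60 mm wide, 80 mm high

How it is judged:
By the outcome, as a careful person would: the job done as asked, in the order asked, and still so for the second after the job is handed in, with the robot touching nothing.
It also fails if it takes over 72 s, if anything falls off the work surface, if the arm or the gripper's body presses on something with over 40 N, if the wrist force passes 120 N, or if a joint passes its speed limit or range.

## Working session

There is one attempt and no reset: what is moved stays moved. The work goes in short steps, Python scripts to look and compute and a tool call to move; the robot and the scene stay as the last step left them, time stands still between calls to the robot, and variables do not carry over. Pictures are saved under pics/ and viewed, at most 10 in all, crops included, and the job is handed in when it is done.

Besides the shell and the picture viewer there is one more tool, called as name(argument=value, ...) on one line, values as JSON. jog_arm: Moves the arm, as the interface text tells. Shifts and turns lie within -1 to 1; 1 stands for 0.25 m of shift or 180 degrees of turn. Its arguments: {"type":"object","properties":{"increments":{"type":"array"},"force":{"type":"number"}},"required":["increments"]}

```bash
mkdir -p pics; cat > h.py <<'E'
import numpy as np, cv2
from scipy.spatial.transform import Rotation as R
from workcell import env, cams, ticket, spotter
def rot(q): return R.from_quat([q[1],q[2],q[3],q[0]]).as_matrix()
def shot(n,save=None):
    s=env.get_state(); c=cams.read_camera(n); c['name']=n
    if n=='wrist':
        T=np.eye(4);T[:3,:3]=rot(s['orientation']);T[:3,3]=s['tcp_pos'];M=T@np.array(c['mount']);c['R'],c['t']=M[:3,:3],M[:3,3]
    else:
        a=np.array(c['attitude']); c['R']=a if a.shape==(3,3) else rot(a); c['t']=np.array(c['xyz'])
    if save: cv2.imwrite('pics/'+save,c['pixels'][:,:,::-1])
    return c
def ray(c,uv):
    x=(uv[0]-c['cx'])/c['fx'];y=(uv[1]-c['cy'])/c['fy']
    if c['name']=='wrist':
        r=np.hypot(x,y)+1e-12; d=np.array([x/r*np.sin(r),y/r*np.sin(r),np.cos(r)])
    else: d=np.array([x,y,1.])
    return c['R']@(d/np.linalg.norm(d))
def atz(c,uv,z):
    d=ray(c,uv); return c['t']+d*(z-c['t'][2])/d[2]
def proj(c,p):
    q=c['R'].T@(np.array(p)-c['t'])
    if c['name']=='wrist':
        th=np.arctan2(np.hypot(q[0],q[1]),q[2]);k=th/(np.hypot(q[0],q[1])+1e-12); x,y=q[0]*k,q[1]*k
    else: x,y=q[0]/q[2],q[1]/q[2]
    return np.array([c['cx']+c['fx']*x,c['cy']+c['fy']*y])
def st():
    s=env.get_state()
    print('t',round(s['clock'],2),'tcp',np.round(s['tcp_pos'],4),'rot',np.round(rot(s['orientation']),3).tolist(),'F',np.round(s['wrist_force'],2),'M',np.round(s['ft_torque'],3),'gap',round(s['finger_gap'],4),'grip',s['grip_force'],'j',np.round(s['joint_pos'],3))
    return s
E
cat > a.py <<'E'
from h import *
np.set_printoptions(suppress=True,precision=4)
st()
Z={'blade':.082,'tip':.082,'tab':.05,'socket':.054}
for n in ['scene','side']:
    c=shot(n,n+'0.png'); print(n,c['t'],c['R'][:,2])
    for k in ['blade','socket','tip','tab']:
        for l in 'abc':
            r=spotter.landmark_of(k+'_'+l,n)
            print(k,l,[(round(q['conf'],2),np.round(q['uv']),np.round(atz(c,q['uv'],Z[k])[:2],4)) for q in r[:4]])
    for k,z in [('pin',.015),('stand',0)]:
        print(k,[(round(q['conf'],2),np.round(q['uv']),np.round(atz(c,q['uv'],z)[:2],4)) for q in spotter.landmark_of(k,n)[:3]])
E
python3 a.py
```

```text
t 0.0 tcp [ 0.2347 -0.5243  0.2304] rot [[0.913, 0.408, -0.001], [0.408, -0.913, 0.002], [0.0, -0.002, -1.0]] F [-0.11 -0.09  0.94] M [-0.051  0.008  0.021] gap 0.0855 grip 0.0 j [-1.29   0.314  0.045  1.304  0.     1.431]
scene [1.6179 0.908  1.0625] [-0.6191 -0.5257 -0.5834]
blade a [(0.57, array([318., 185.]), array([ 0.5269, -0.0024])), (0.46, array([322., 191.]), array([0.5485, 0.0328])), (0.43, array([304., 176.]), array([ 0.5131, -0.086 ]))]
blade b [(0.57, array([318., 185.]), array([ 0.5269, -0.0024])), (0.46, array([322., 191.]), array([0.5485, 0.0328])), (0.43, array([304., 176.]), array([ 0.5131, -0.086 ]))]
blade c [(0.57, array([318., 185.]), array([ 0.5269, -0.0024])), (0.46, array([322., 191.]), array([0.5485, 0.0328])), (0.43, array([304., 176.]), array([ 0.5131, -0.086 ]))]
socket a [(0.87, array([354., 196.]), array([0.4677, 0.122 ])), (0.74, array([310., 179.]), array([ 0.4812, -0.0814])), (0.7, array([331., 189.]), array([0.4847, 0.0247]))]
socket b [(0.87, array([354., 196.]), array([0.4677, 0.122 ])), (0.74, array([310., 179.]), array([ 0.4812, -0.0814])), (0.7
[... 3155 characters left out ...]
(0.44, array([310., 228.]), array([ 0.516 , -0.0837])), (0.38, array([312., 247.]), array([ 0.5079, -0.1547]))]
tab a [(0.65, array([315., 237.]), array([ 0.5267, -0.0859])), (0.58, array([314., 197.]), array([0.5564, 0.0917])), (0.47, array([315., 217.]), array([ 0.5415, -0.0054]))]
tab b [(0.65, array([315., 237.]), array([ 0.5267, -0.0859])), (0.58, array([314., 197.]), array([0.5564, 0.0917])), (0.47, array([315., 217.]), array([ 0.5415, -0.0054]))]
tab c [(0.65, array([315., 237.]), array([ 0.5267, -0.0859])), (0.58, array([314., 197.]), array([0.5564, 0.0917])), (0.47, array([315., 217.]), array([ 0.5415, -0.0054]))]
pin []
stand [(0.58, array([326., 361.]), array([ 0.4915, -0.4045]))]
```

```bash
python3 - <<'E'
from h import *
a=cv2.imread('pics/scene0.png')[120:270,200:400];b=cv2.imread('pics/side0.png')[130:400,200:470]
cv2.imwrite('pics/v1.png',np.hstack([cv2.resize(a,(400,300)),cv2.resize(b,(400,300*1))]))
c=shot('wrist'); print(c['mount'],c['fx'])
st()
E
```

```text
[[ 4.39042955e-06 -9.60762678e-01 -2.77371729e-01  7.12607010e-02]
 [ 9.99999875e-01 -1.34463949e-04  4.81586113e-04  1.68575621e-04]
 [-4.99986461e-04 -2.77371696e-01  9.60762558e-01 -1.42782194e-01]
 [ 0.00000000e+00  0.00000000e+00  0.00000000e+00  1.00000000e+00]] 309.70691628693146
t 1.55 tcp [ 0.2349 -0.5249  0.2313] rot [[0.913, 0.409, 0.0], [0.409, -0.913, -0.0], [-0.0, 0.0, -1.0]] F [-0.31  0.32  0.39] M [ 0.001 -0.025 -0.018] gap 0.0853 grip 0.0 j [-1.29   0.313  0.046  1.304 -0.     1.431]
```

View pics/v1.png

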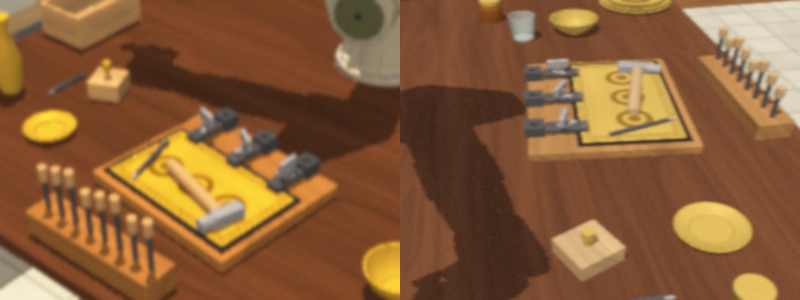

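jog_arm(increments=[[[0.145, -0.132, -0.013, 0, 0, 0, 120], [0.145, -0.132, -0.013, 0, 0, 0, 120], [0.145, -0.132, -0.013, 0, 0, 0, 120], [0.145, -0.132, -0.013, 0, 0, 0, 120], [0.145, -0.132, -0.013, 0, 0, 0, 120], [0.145, -0.132, -0.013, 0, 0, 0, 120], [0.145, -0.132, -0.013, 0, 0, 0, 120], [0.145, -0.132, -0.013, 0, 0, 0, 120], [0.145, -0.132, -0.013, 0, 0, 0, 120], [0.145, -0.132, -0.013, 0, 0, 0, 120], [0.145, -0.132, -0.013, 0, 0, 0, 120], [0.145, -0.132, -0.013, 0, 0, 0, 120], [0, 0, 0, 0, 0, 0.0417, 120], [0, 0, 0, 0, 0, 0.0417, 120], [0, 0, 0, 0, 0, 0.0417, 120], [0, 0, 0, 0, 0, 0.0417, 120], [0, 0, 0, 0, 0, 0, 120]]], force=20)

```text
clock: 3.25
tcp_pos: [0.4702, 0.0144, 0.2703]
orientation: [0.0, 0.999, -0.052, 0.0]
wrist_force: [-0.0, 0.5, -0.3]
finger_gap: 0.0451
grip_force: 0.0
```

```bash
cat > b.py <<'E'
from h import *
import sys
np.set_printoptions(suppress=True,precision=4)
st()
Z={'blade':.082,'tip':.082,'tab':.05,'socket':.054}
c=shot('wrist',sys.argv[1])
for k in ['blade','socket','tip','tab']:
    for q in spotter.landmark_of(k+'_a','wrist')[:5]: print(k,round(q['conf'],2),np.round(q['uv']),np.round(atz(c,q['uv'],Z[k])[:2],4))
for nm in ['blade_a','tab_a']:
  for q in spotter.cut_out(nm,'wrist')[:6]:
    ys,xs=np.nonzero(q['region']); 
    print(nm,round(q['conf'],2),np.round(q['uv']),len(xs),xs.min(),xs.max(),ys.min(),ys.max())
E
python3 b.py w1.png
```

```text
t 3.25 tcp [0.4702 0.0144 0.2703] rot [[0.995, -0.103, 0.0], [-0.103, -0.995, -0.0], [0.0, 0.0, -1.0]] F [-0.02  0.53 -0.26] M [-0.048 -0.023 -0.037] gap 0.0451 grip 0.0 j [-0.14   0.1   -0.127  1.343 -0.     3.105]
blade 0.8 [212. 127.] [0.5414 0.1273]
blade 0.79 [414. 131.] [ 0.5128 -0.0927]
blade 0.6 [314. 129.] [0.5238 0.0164]
socket 0.89 [408. 173.] [ 0.4604 -0.091 ]
socket 0.82 [315. 170.] [0.474  0.0208]
socket 0.72 [229. 173.] [0.4824 0.1255]
tip 0.77 [215. 112.] [0.5568 0.1216]
tip 0.68 [401. 124.] [ 0.5212 -0.0783]
tip 0.6 [300. 118.] [0.5373 0.0298]
tab 0.86 [235. 117.] [0.5488 0.108 ]
tab 0.8 [320. 112.] [0.542  0.0076]
blade_a 0.92 [216. 127.] 536 210 227 110 149
blade_a 0.89 [311. 128.] 423 296 333 115 139
blade_a 0.61 [412. 130.] 359 393 432 122 138
tab_a 0.86 [316. 130.] 544 296 333 109 138
tab_a 0.8 [408. 128.] 502 393 431 111 138
tab_a 0.78 [220. 126.] 712 210 241 110 149
```

View pics/w1.png

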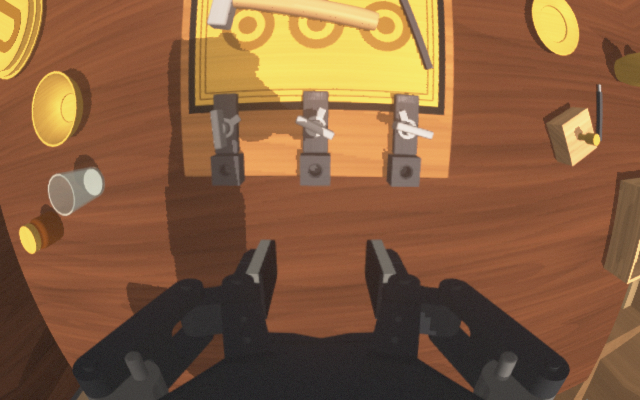

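jog_arm(increments=[[[0.0565, -0.0075, 0.14, 0, 0, -0.047, 120], [0, 0, 0, 0, 0, -0.047, 120], [0, 0, 0, 0, 0, -0.047, 120], [0, 0, 0, 0, 0, -0.047, 120], [0, 0, 0, 0, 0, -0.047, 120], [0, 0, 0, 0, 0, -0.047, 120], [0, 0, 0, 0, 0, -0.047, 120], [0, 0, 0, 0, 0, -0.047, 120], [0, 0, 0, 0, 0, -0.047, 120], [0, 0, 0, 0, 0, -0.047, 120], [0, 0, 0, 0, 0, -0.047, 120], [0, 0, 0, 0, 0, -0.047, 120], [0, 0, 0, 0, 0, -0.047, 120], [0, 0, 0, 0, 0, -0.047, 120], [0, 0, 0, 0, 0, -0.047, 120], [0, 0, 0, 0, 0, -0.047, 120], [0, 0, 0, 0, 0, -0.047, 120], [0, 0, 0, 0, 0, -0.047, 120], [0, 0, 0, 0, 0, -0.047, 120], [0, 0, 0, 0, 0, -0.047, 120]]])

```text
clock: 5.6
tcp_pos: [0.4844, 0.0146, 0.2353]
orientation: [0.0, 0.142, 0.99, -0.0]
wrist_force: [0.7, 1.0, 0.1]
finger_gap: 0.045
grip_force: 0.0
```

```bash
python3 -c "
from h import *
st()"
```

```text
t 5.6 tcp [0.4844 0.0146 0.2353] rot [[-0.96, 0.281, 0.0], [0.281, 0.96, -0.0], [-0.0, -0.0, -1.0]] F [0.67 1.02 0.07] M [-0.025 -0.021  0.028] gap 0.045 grip 0.0 j [-0.136  0.137 -0.17   1.263 -0.     0.149]
```

jog_arm(increments=[[[-0.081, 0.027, 0.17, 0, 0, 0, 120], [-0.081, 0.027, 0.17, 0, 0, 0, 120], [0, 0, 0, 0, 0, -0.047, 120], [0, 0, 0, 0, 0, -0.047, 120], [0, 0, 0, 0, 0, -0.047, 120], [0, 0, 0, 0, 0, -0.047, 120], [0, 0, 0, 0, 0, -0.047, 120], [0, 0, 0, 0, 0, -0.047, 120], [0, 0, 0, 0, 0, -0.047, 120], [0, 0, 0, 0, 0, -0.047, 120], [0, 0, 0, 0, 0, 0, 120]]])

```text
clock: 6.7
tcp_pos: [0.5271, 0.0159, 0.1502]
orientation: [-0.0, -0.431, 0.903, -0.0]
wrist_force: [0.3, 1.1, 0.1]
finger_gap: 0.0454
grip_force: 0.0
```

```bash
cat >> b.py <<'E'
# bright-blade geometry: mask pixels -> plane z=.082, PCA
for q in spotter.cut_out('blade_a','wrist')[:4]:
    ys,xs=np.nonzero(q['region']); P=np.array([atz(c,p,.082)[:2] for p in zip(xs,ys)])
    r=cv2.minAreaRect((P*1e4).astype(np.float32)); B=cv2.boxPoints(r)/1e4
    e=[B[1]-B[0],B[2]-B[1]]; L=max(e,key=np.linalg.norm)
    print('rect',np.round(np.array(r[0])/1e4,4),np.round(np.array(r[1])/10,1),'ang',round(np.degrees(np.arctan2(L[1],L[0]))%180,1))
E
python3 b.py w2.png
```

```text
t 6.7 tcp [0.5271 0.0159 0.1502] rot [[-0.629, -0.777, -0.0], [-0.777, 0.629, -0.0], [0.0, -0.0, -1.0]] F [0.3  1.06 0.11] M [ 0.019  0.023 -0.016] gap 0.0454 grip 0.0 j [-0.122  0.261 -0.228  1.082 -0.    -1.012]
blade 0.95 [234.  80.] [ 0.5147 -0.0949]
blade 0.91 [321. 208.] [0.5256 0.0137]
socket 0.81 [303.  45.] [ 0.4607 -0.0885]
socket 0.7 [377. 166.] [0.4754 0.0215]
socket 0.6 [435. 269.] [0.487 0.133]
tip 0.83 [245. 108.] [ 0.5217 -0.0744]
tip 0.7 [330. 236.] [0.5346 0.0351]
tip 0.65 [372. 326.] [0.5595 0.1258]
tab 0.88 [298. 204.] [0.5445 0.0072]
tab 0.67 [233. 103.] [ 0.5318 -0.0893]
tab 0.59 [368. 288.] [0.5479 0.1096]
blade_a 0.94 [322. 204.] 903 313 332 174 236
blade_a 0.58 [239.  83.] 1104 222 257 52 110
blade_a 0.51 [371. 315.] 118 366 375 306 325
blade_a 0.43 [244.  82.] 1462 223 262 52 110
tab_a 0.97 [239.  84.] 1499 222 262 52 111
tab_a 0.58 [321. 201.] 1303 294 337 174 236
tab_a 0.47 [371. 314.] 154 362 375 283 325
rect [0.524  0.0133] [46.5 13.6] ang 51.0
rect [ 0.5105 -0.0916] [45.  15.7] ang 71.2
rect [0.554  0.1155] [22.   5.7] ang 70.1
rect [ 0.5098 -0.0903] [43.6 25.9] ang 56.9
```

View pics/w2.png

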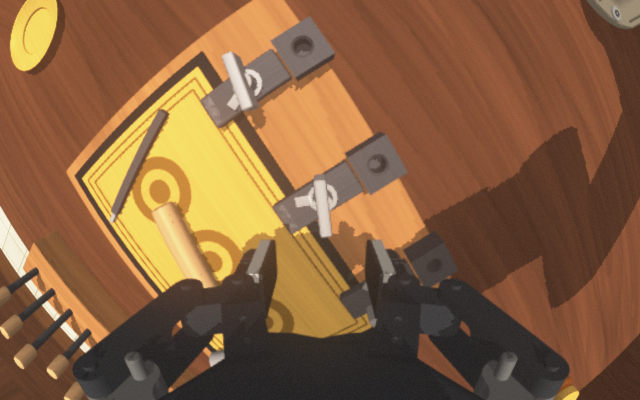

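```bash
python3 - <<'E'
from h import *
c=shot('wrist','w2b.png'); im=c['pixels']
for uv in [(318,178),(328,236),(321,208),(229,54),(245,108)]: print(uv,np.round(atz(c,uv,.082),4))
print([np.round(proj(c,c['t']*0+np.array(p)),1) for p in [(.5256,.0137,.082),(.5256,.0137,.058)]])
a=cv2.resize(im[160:250,270:390,::-1],None,fx=5,fy=5,interpolation=cv2.INTER_CUBIC);cv2.imwrite('pics/v2.png',a)
E
```

```text
(318, 178) [ 0.5136 -0.0045  0.082 ]
(328, 236) [0.5355 0.034  0.082 ]
(321, 208) [0.5258 0.0139 0.082 ]
(229, 54) [ 0.5053 -0.1119  0.082 ]
(245, 108) [ 0.5211 -0.0745  0.082 ]
[array([321.1, 207.6]), array([321. , 198.4])]
```

View pics/v2.png

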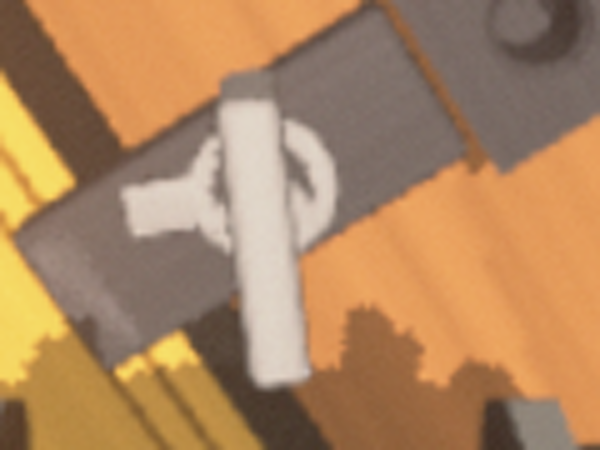

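jog_arm(increments=[[[0, 0, 0, 0, 0, -0.041, 120], [0.0084, 0.0048, 0, 0, 0, 0, 120], [0, 0, 0.088, 0, 0, 0, 120], [0, 0, 0.088, 0, 0, 0, 120], [0, 0, 0.088, 0, 0, 0, 120], [0, 0, 0.088, 0, 0, 0, 120], [0, 0, 0, 0, 0, 0, 120], [0, 0, 0, 0, 0, 0, 180], [0, 0, 0, 0, 0, 0, 210], [0, 0, 0, 0, 0, 0, 255], [0, 0, 0, 0, 0, 0, 255], [0, 0, 0, 0, 0, 0, 255], [0, 0, 0, 0, 0, 0, 255], [0, 0, 0, 0, 0, 0, 255]]], force=30)

```text
clock: 8.55
tcp_pos: [0.5252, 0.0152, 0.0637]
orientation: [0.001, -0.487, 0.873, -0.0]
wrist_force: [-2.7, 2.3, 6.2]
finger_gap: 0.008
grip_force: 32.0
```

```bash
python3 -c "
from h import *
st()"
```

```text
t 8.55 tcp [0.5252 0.0152 0.0637] rot [[-0.525, -0.851, 0.001], [-0.851, 0.525, 0.0], [-0.001, -0.001, -1.0]] F [-2.66  2.28  6.23] M [ 0.371  0.66  -0.019] gap 0.008 grip 31.960701942443848 j [-1.240e-01  3.310e-01 -3.630e-01  8.760e-01  1.000e-03 -1.143e+00]
```

jog_arm(increments=[[[0, 0, 0, 0, 0, 0.006, 255], [0, 0, 0, 0, 0, 0.006, 255], [0, 0, 0, 0, 0, 0.006, 255], [0, 0, 0, 0, 0, 0, 255]]])

```text
clock: 8.95
tcp_pos: [0.5252, 0.0151, 0.0637]
orientation: [0.001, -0.462, 0.887, -0.0]
wrist_force: [-2.1, 2.6, 6.2]
finger_gap: 0.0081
grip_force: 32.0
```

```bash
python3 -c "
from h import *
st()"
```

```text
t 8.95 tcp [0.5252 0.0151 0.0637] rot [[-0.572, -0.82, 0.001], [-0.82, 0.572, 0.0], [-0.001, -0.001, -1.0]] F [-2.15  2.61  6.15] M [0.302 0.698 0.124] gap 0.0081 grip 31.987831592559814 j [-0.124  0.331 -0.363  0.876  0.    -1.086]
```

jog_arm(increments=[[[0, 0, 0, 0, 0, -0.018, 255], [0, 0, 0, 0, 0, 0, 120], [0, 0, 0, 0, 0, 0, 120], [0, 0, 0, 0, 0, 0, 120], [0, 0, -0.115, 0, 0, 0, 120], [0, 0, -0.115, 0, 0, 0, 120], [0, 0, -0.115, 0, 0, 0, 120], [0.1327, -0.0619, 0, 0, 0, 0, 120], [0.1327, -0.0619, 0, 0, 0, 0, 120], [0.1327, -0.0619, 0, 0, 0, 0, 120], [0, 0, 0, 0, 0, -0.027, 120], [0, 0, 0, 0, 0, -0.027, 120], [0, 0, 0, 0, 0, 0, 120]]])

```text
clock: 10.25
tcp_pos: [0.5123, -0.0949, 0.1485]
orientation: [-0.0, -0.559, 0.829, -0.0]
wrist_force: [-0.4, 0.6, 0.2]
finger_gap: 0.0454
grip_force: 0.0
```

```bash
cat > d.py <<'E'
from h import *
import sys
s=st(); c=shot('wrist',sys.argv[1])
m=[spotter.landmark_of(k+'_a','wrist') for k in ['blade','tip','tab']]
for k,r,z in zip(['blade','tip','tab'],m,[.082,.082,.05]):
    for q in r[:4]: print(k,round(q['conf'],2),np.round(q['uv']),np.round(atz(c,q['uv'],z)[:2],4))
p=proj(c,np.append(np.array(s['tcp_pos'])[:2],.082)); print(np.round(p))
x,y=[max(0,int(v)) for v in p-[60,45]]
print('crop',x,y)
cv2.imwrite('pics/v_'+sys.argv[1],cv2.resize(c['pixels'][y:y+90,x:x+120,::-1],None,fx=5,fy=5,interpolation=cv2.INTER_CUBIC))
# top-face: brightest elongated blob near tcp
g=cv2.cvtColor(c['pixels'],cv2.COLOR_RGB2HSV); 
E
python3 d.py r1.png
```

```text
t 10.25 tcp [ 0.5123 -0.0949  0.1485] rot [[-0.375, -0.927, 0.0], [-0.927, 0.375, -0.0], [0.0, -0.0, -1.0]] F [-0.39  0.56  0.18] M [ 0.035  0.009 -0.024] gap 0.0454 grip 0.0 j [-0.337  0.25  -0.247  1.074 -0.    -1.524]
blade 0.79 [352. 331.] [0.5287 0.0156]
blade 0.59 [319. 216.] [ 0.515  -0.0931]
blade 0.25 [320. 242.] [ 0.5217 -0.0737]
tip 0.85 [324. 240.] [ 0.5188 -0.0743]
tab 0.61 [331. 310.] [0.5452 0.01  ]
tab 0.57 [300. 216.] [ 0.534  -0.0881]
[322. 212.]
crop 261 167
```

View pics/v_r1.png

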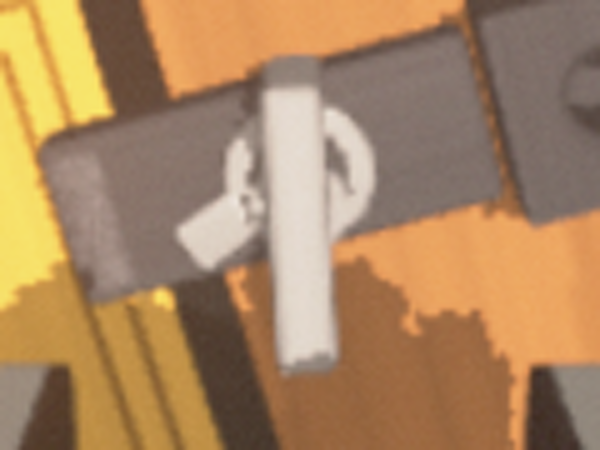

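jog_arm(increments=[[[0, -0.002, 0, 0, 0, -0.017, 120], [0, 0, 0.085, 0, 0, 0, 120], [0, 0, 0.085, 0, 0, 0, 120], [0, 0, 0.085, 0, 0, 0, 120], [0, 0, 0.085, 0, 0, 0, 120], [0, 0, 0, 0, 0, 0, 180], [0, 0, 0, 0, 0, 0, 210], [0, 0, 0, 0, 0, 0, 255], [0, 0, 0, 0, 0, 0, 255], [0, 0, 0, 0, 0, 0, 255], [0, 0, 0, 0, 0, 0, 255], [0, 0, 0, 0, 0, 0, 255]]])

```text
clock: 11.65
tcp_pos: [0.5129, -0.0944, 0.0644]
orientation: [0.0, -0.582, 0.813, -0.0]
wrist_force: [-2.8, 2.4, 6.1]
finger_gap: 0.0084
grip_force: 33.2
```

```bash
python3 -c "
from h import *
st()"
```

```text
t 11.65 tcp [ 0.5129 -0.0944  0.0644] rot [[-0.323, -0.946, 0.001], [-0.946, 0.323, -0.0], [-0.0, -0.001, -1.0]] F [-2.82  2.43  6.13] M [ 0.445  0.741 -0.04 ] gap 0.0084 grip 33.18593502044678 j [-0.336  0.324 -0.372  0.875  0.    -1.578]
```

jog_arm(increments=[[[0, 0, 0, 0, 0, 0.006, 255], [0, 0, 0, 0, 0, 0.006, 255], [0, 0, 0, 0, 0, 0.006, 255], [0, 0, 0, 0, 0, 0, 255]]])

```text
clock: 12.05
tcp_pos: [0.5129, -0.0944, 0.0643]
orientation: [0.0, -0.558, 0.83, -0.0]
wrist_force: [-3.2, 2.3, 6.2]
finger_gap: 0.0083
grip_force: 33.2
```

```bash
python3 -c "
from h import *
st()"
```

```text
t 12.05 tcp [ 0.5129 -0.0944  0.0643] rot [[-0.376, -0.926, 0.001], [-0.926, 0.376, -0.0], [-0.0, -0.001, -1.0]] F [-3.2   2.27  6.24] M [0.419 0.695 0.122] gap 0.0083 grip 33.237959146499634 j [-0.336  0.324 -0.372  0.875  0.    -1.521]
```

jog_arm(increments=[[[0, 0, 0, 0, 0, -0.018, 255], [0, 0, 0, 0, 0, 0, 120], [0, 0, 0, 0, 0, 0, 120], [0, 0, 0, 0, 0, 0, 120], [0, 0, -0.115, 0, 0, 0, 120], [0, 0, -0.115, 0, 0, 0, 120], [0, 0, -0.115, 0, 0, 0, 120], [-0.1722, 0.0376, 0, 0, 0, 0, 120], [-0.1722, 0.0376, 0, 0, 0, 0, 120], [-0.1722, 0.0376, 0, 0, 0, 0, 120], [-0.1722, 0.0376, 0, 0, 0, 0, 120], [-0.1722, 0.0376, 0, 0, 0, 0, 120], [0, 0, 0, 0, 0, 0.046, 120], [0, 0, 0, 0, 0, 0.046, 120], [0, 0, 0, 0, 0, 0.046, 120], [0, 0, 0, 0, 0, 0.046, 120], [0, 0, 0, 0, 0, 0.046, 120], [0, 0, 0, 0, 0, 0.046, 120], [0, 0, 0, 0, 0, 0.046, 120], [0, 0, 0, 0, 0, 0.046, 120]]])

```text
clock: 14.05
tcp_pos: [0.5381, 0.1243, 0.1496]
orientation: [0.0, -0.039, 0.999, -0.0]
wrist_force: [-0.5, 0.3, 0.7]
finger_gap: 0.0453
grip_force: 0.0
```

jog_arm(increments=[[[0, 0, 0, 0, 0, 0.046, 120], [0, 0, 0, 0, 0, 0.046, 120], [0, 0, 0, 0, 0, 0.046, 120], [0, 0, 0, 0, 0, 0, 120]]])

```text
clock: 14.45
tcp_pos: [0.5381, 0.1243, 0.1496]
orientation: [0.0, 0.174, 0.985, -0.0]
wrist_force: [0.2, -0.6, 0.4]
finger_gap: 0.0453
grip_force: 0.0
```

```bash
python3 d.py l1.png
```

```text
t 14.45 tcp [0.5381 0.1243 0.1496] rot [[-0.94, 0.342, 0.0], [0.342, 0.94, -0.0], [-0.0, -0.0, -1.0]] F [ 0.17 -0.62  0.35] M [0.044 0.005 0.017] gap 0.0453 grip 0.0 j [ 0.082  0.307 -0.167  1.097 -0.     0.431]
blade 0.95 [321. 209.] [0.5367 0.1256]
blade 0.91 [ 94. 261.] [ 0.5136 -0.0968]
blade 0.69 [184. 240.] [0.5244 0.0145]
blade 0.56 [212. 245.] [0.5358 0.0354]
tip 0.94 [211. 246.] [0.5364 0.0341]
tip 0.93 [327. 238.] [0.5595 0.1219]
tip 0.79 [112. 263.] [ 0.5212 -0.0738]
tab 0.97 [303. 214.] [0.5459 0.1064]
tab 0.82 [200. 249.] [0.545  0.0051]
tab 0.7 [125. 262.] [ 0.5332 -0.0877]
[320. 211.]
crop 260 166
```

View pics/v_l1.png

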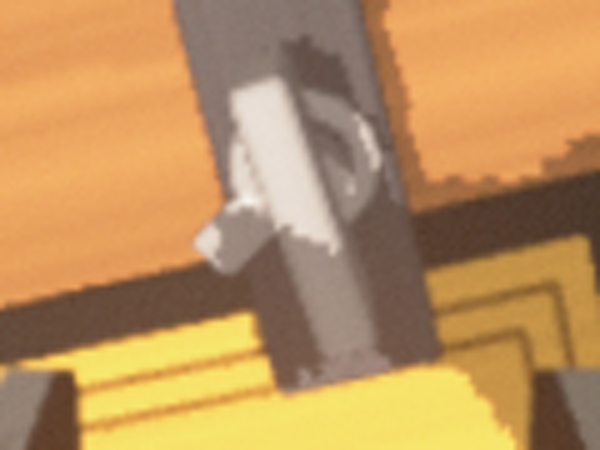

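jog_arm(increments=[[[0.003, 0.001, 0, 0, 0, -0.035, 120], [0, 0, 0, 0, 0, -0.035, 120], [0, 0, 0, 0, 0, -0.0345, 120], [0, 0, 0.0856, 0, 0, 0, 120], [0, 0, 0.0856, 0, 0, 0, 120], [0, 0, 0.0856, 0, 0, 0, 120], [0, 0, 0.0856, 0, 0, 0, 120], [0, 0, 0, 0, 0, 0, 180], [0, 0, 0, 0, 0, 0, 210], [0, 0, 0, 0, 0, 0, 255], [0, 0, 0, 0, 0, 0, 255], [0, 0, 0, 0, 0, 0, 255], [0, 0, 0, 0, 0, 0, 255], [0, 0, 0, 0, 0, 0, 255]]])

```text
clock: 16.05
tcp_pos: [0.5379, 0.1248, 0.0651]
orientation: [0.001, 0.01, 1.0, -0.0]
wrist_force: [-1.5, -2.4, 4.4]
finger_gap: 0.0084
grip_force: 33.5
```

```bash
python3 -c "
from h import *
st()"
```

```text
t 16.05 tcp [0.5379 0.1248 0.0651] rot [[-1.0, 0.02, 0.002], [0.02, 1.0, -0.0], [-0.002, -0.0, -1.0]] F [-1.52 -2.41  4.37] M [-0.403  0.267  0.016] gap 0.0084 grip 33.4744530916214 j [ 0.083  0.375 -0.293  0.901 -0.     0.103]
```

jog_arm(increments=[[[0, 0, 0, 0, 0, 0.006, 255], [0, 0, 0, 0, 0, 0.006, 255], [0, 0, 0, 0, 0, 0.006, 255], [0, 0, 0, 0, 0, 0, 255]]])

```text
clock: 16.45
tcp_pos: [0.5378, 0.1247, 0.065]
orientation: [0.001, 0.039, 0.999, -0.0]
wrist_force: [-1.0, -2.4, 5.8]
finger_gap: 0.0083
grip_force: 33.7
```

```bash
python3 -c "
from h import *
st()
shot('wrist','l2.png')"
```

```text
t 16.45 tcp [0.5378 0.1247 0.065 ] rot [[-0.997, 0.078, 0.001], [0.078, 0.997, -0.0], [-0.001, -0.0, -1.0]] F [-0.99 -2.37  5.77] M [-0.493  0.282  0.034] gap 0.0083 grip 33.667616844177246 j [ 0.083  0.375 -0.293  0.901 -0.001  0.16 ]
```

jog_arm(increments=[[[0, 0, 0, 0, 0, 0.022, 255], [0, 0, 0, 0, 0, 0.022, 255], [0, 0, 0, 0, 0, 0.022, 255], [0, 0, 0, 0, 0, 0.022, 255], [0, 0, 0, 0, 0, 0.022, 255], [0, 0, 0, 0, 0, 0, 255]]])

```text
clock: 17.1
tcp_pos: [0.5378, 0.1245, 0.065]
orientation: [0.001, 0.211, 0.978, -0.0]
wrist_force: [-1.5, -3.0, 5.5]
finger_gap: 0.0082
grip_force: 33.7
```

```bash
cat > m.py <<'E'
from h import *
import sys
s=env.get_state(); r=rot(s['orientation']); c=shot('wrist',sys.argv[1])
print('t',round(s['clock'],2),'phi',round(np.unwrap([np.pi,np.arctan2(r[1,0],r[0,0])])[1],4),'Mz',[round(env.get_state()['ft_torque'][2],3)],round(s['ft_torque'][2],3),'xy',np.round(s['tcp_pos'],4),'grip',round(s['grip_force'],1))
ax=np.array([.5376,.1247])
for q in spotter.landmark_of('tab_a','wrist')[:3]:
    p=atz(c,q['uv'],.05)[:2]-ax
    if np.linalg.norm(p)<.04: print('tab',round(q['conf'],2),np.round(q['uv'],1),np.round(p,4),round(np.degrees(np.arctan2(p[1],p[0])),1))
E
python3 m.py l3.png
```

```text
t 17.1 phi 2.7171 Mz [np.float64(-0.024)] 0.063 xy [0.5378 0.1245 0.065 ] grip 33.7
```

View pics/l3.png

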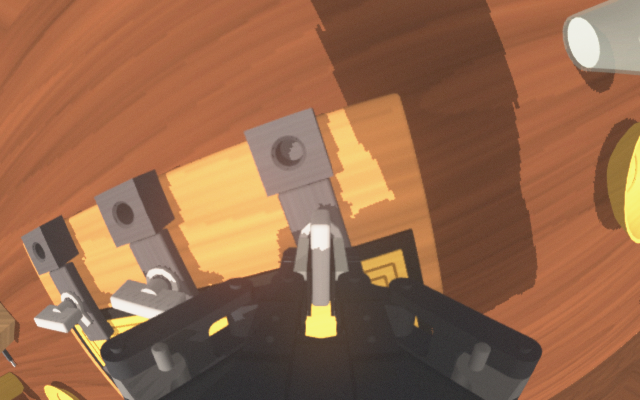

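```bash
cat > m.py <<'E'
from h import *
T=[];s=env.get_state();T.append(s['ft_torque'][2])
for i in range(6): cams.read_camera('side'); s=env.get_state(); T.append(s['ft_torque'][2])
r=rot(s['orientation'])
print('t',round(s['clock'],2),'turned',round(3.1216-np.unwrap([np.pi,np.arctan2(r[1,0],r[0,0])])[1],4),'Mz',round(np.mean(T),3),'+-',round(np.std(T)/7**.5,3))
E
python3 m.py
```

```text
t 17.5 turned 0.403 Mz 0.021 +- 0.008
```

jog_arm(increments=[[[0, 0, 0, 0, 0, 0.0127, 255], [0, 0, 0, 0, 0, 0.0127, 255], [0, 0, 0, 0, 0, 0, 255]]])

```text
clock: 17.8
tcp_pos: [0.5378, 0.1244, 0.065]
orientation: [0.001, 0.249, 0.968, -0.0]
wrist_force: [-2.3, -4.0, 6.8]
finger_gap: 0.0087
grip_force: 33.7
```

```bash
python3 m.py
```

```text
t 18.1 turned 0.4828 Mz 0.043 +- 0.01
```

jog_arm(increments=[[[0, 0, 0, 0, 0, 0.0127, 255], [0, 0, 0, 0, 0, 0.0127, 255], [0, 0, 0, 0, 0, 0, 255]]])

```text
clock: 18.4
tcp_pos: [0.5378, 0.1244, 0.065]
orientation: [0.001, 0.288, 0.958, -0.0]
wrist_force: [-1.7, -3.3, 6.6]
finger_gap: 0.0082
grip_force: 33.7
```

```bash
python3 m.py
```

```text
t 18.7 turned 0.5627 Mz 0.051 +- 0.009
```

jog_arm(increments=[[[0, 0, 0, 0, 0, 0.0096, 255], [0, 0, 0, 0, 0, 0.0096, 255], [0, 0, 0, 0, 0, 0, 255]]])

```text
clock: 19.0
tcp_pos: [0.5378, 0.1243, 0.065]
orientation: [0.001, 0.316, 0.949, -0.0]
wrist_force: [-0.5, -3.3, 5.7]
finger_gap: 0.008
grip_force: 33.7
```

```bash
python3 m.py
```

```text
t 19.3 turned 0.6228 Mz 0.089 +- 0.011
```

jog_arm(increments=[[[0, 0, 0, 0, 0, 0.0096, 255], [0, 0, 0, 0, 0, 0.0096, 255], [0, 0, 0, 0, 0, 0, 255]]])

```text
clock: 19.6
tcp_pos: [0.5377, 0.1243, 0.065]
orientation: [0.001, 0.345, 0.939, -0.0]
wrist_force: [-2.1, -3.2, 5.9]
finger_gap: 0.0083
grip_force: 33.8
```

```bash
python3 m.py
```

```text
t 19.9 turned 0.6828 Mz 0.208 +- 0.01
```

jog_arm(increments=[[[0, 0, 0, 0, 0, 0.0095, 255], [0, 0, 0, 0, 0, 0, 255]]])

```text
clock: 20.1
tcp_pos: [0.5377, 0.1243, 0.0651]
orientation: [0.001, 0.358, 0.934, -0.0]
wrist_force: [-1.3, -4.2, 6.2]
finger_gap: 0.0081
grip_force: 33.9
```

```bash
python3 m.py
```

```text
t 20.4 turned 0.7126 Mz 0.276 +- 0.011
```

jog_arm(increments=[[[0, 0, 0, 0, 0, 0.0064, 255], [0, 0, 0, 0, 0, 0, 255]]])

```text
clock: 20.6
tcp_pos: [0.5377, 0.1243, 0.065]
orientation: [0.001, 0.368, 0.93, -0.0]
wrist_force: [-2.7, -3.0, 6.6]
finger_gap: 0.0081
grip_force: 33.9
```

```bash
python3 m.py
```

```text
t 20.9 turned 0.7326 Mz 0.304 +- 0.008
```

jog_arm(increments=[[[0, 0, 0, 0, 0, 0.0064, 255], [0, 0, 0, 0, 0, 0, 255]]])

```text
clock: 21.1
tcp_pos: [0.5377, 0.1243, 0.065]
orientation: [0.001, 0.377, 0.926, -0.0]
wrist_force: [-1.6, -3.9, 7.0]
finger_gap: 0.0079
grip_force: 33.9
```

```bash
python3 m.py
```

```text
t 21.4 turned 0.7528 Mz 0.294 +- 0.015
```

jog_arm(increments=[[[0, 0, 0, 0, 0, 0.0064, 255], [0, 0, 0, 0, 0, 0, 255]]])

```text
clock: 21.6
tcp_pos: [0.5377, 0.1243, 0.065]
orientation: [0.001, 0.386, 0.922, -0.0]
wrist_force: [-1.6, -4.0, 6.5]
finger_gap: 0.0081
grip_force: 33.9
```

```bash
python3 m.py
```

```text
t 21.9 turned 0.7729 Mz 0.303 +- 0.01
```

jog_arm(increments=[[[0, 0, 0, 0, 0, -0.019, 255], [0, 0, 0, 0, 0, -0.019, 255], [0, 0, 0, 0, 0, 0, 120], [0, 0, 0, 0, 0, 0, 120], [0, 0, 0, 0, 0, 0, 120], [0, 0, -0.113, 0, 0, 0, 120], [0, 0, -0.113, 0, 0, 0, 120], [0, 0, -0.113, 0, 0, 0, 120], [0, 0, 0, 0, 0, -0.0345, 120], [0, 0, 0, 0, 0, -0.0345, 120], [0, 0, 0, 0, 0, -0.0345, 120], [0, 0, 0, 0, 0, 0, 120]]])

```text
clock: 23.1
tcp_pos: [0.5372, 0.1251, 0.1488]
orientation: [-0.0, 0.173, 0.985, 0.0]
wrist_force: [0.2, 0.2, 0.9]
finger_gap: 0.0455
grip_force: 0.0
```

```bash
python3 d.py l4.png; python3 - <<'E'
import cv2,numpy as np
a=cv2.imread('pics/v_l1.png');b=cv2.imread('pics/v_l4.png');cv2.imwrite('pics/cmp.png',cv2.resize(np.hstack([a,b]),(800,300)))
E
```

```text
t 23.1 tcp [0.5372 0.1251 0.1488] rot [[-0.94, 0.341, -0.0], [0.341, 0.94, 0.0], [0.0, 0.0, -1.0]] F [0.21 0.18 0.89] M [ 0.011  0.023 -0.027] gap 0.0455 grip 0.0 j [ 0.083  0.306 -0.17   1.095  0.     0.431]
blade 0.79 [182. 244.] [0.5259 0.0125]
blade 0.64 [318. 210.] [0.5352 0.124 ]
blade 0.59 [ 94. 263.] [ 0.5143 -0.0963]
tip 0.98 [311. 236.] [0.5527 0.1125]
tip 0.9 [208. 248.] [0.5357 0.0331]
tip 0.71 [108. 265.] [ 0.5211 -0.0774]
tab 0.82 [125. 260.] [ 0.5303 -0.0849]
tab 0.61 [ 12. 295.] [ 0.5194 -0.3846]
tab 0.59 [301. 216.] [0.5454 0.1054]
tab 0.17 [590.   6.] [0.4344 0.466 ]
[320. 212.]
crop 259 166
```

View pics/cmp.png

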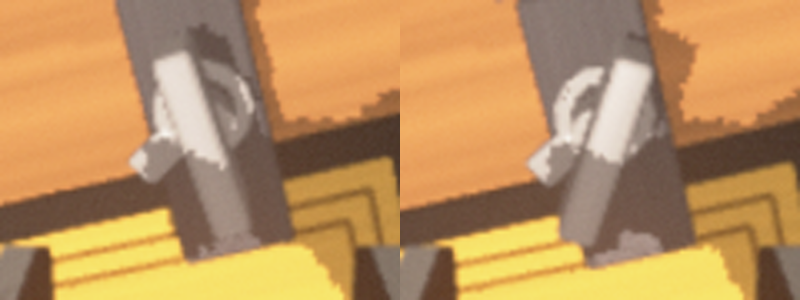

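```bash
python3 - <<'E'
from h import *
P={'l1':((.5381,.1243,.1496),[[-.94,.342,0],[.342,.94,0],[0,0,-1]]),'l4':((.5372,.1251,.1488),[[-.94,.341,0],[.341,.94,0],[0,0,-1]])}
c0=cams.read_camera('wrist'); ax=np.array([.5376,.1247])
g=np.arange(-26,26.01,.2)/1000; out=[]
im={}
for k,(t,r) in P.items():
    T=np.eye(4);T[:3,:3]=r;T[:3,3]=t;M=T@np.array(c0['mount']);c=dict(c0,name='wrist',R=M[:3,:3],t=M[:3,3])
    uv=np.array([[proj(c,(ax[0]+x,ax[1]+y,.05)) for x in g] for y in g[::-1]],np.float32)
    im[k]=cv2.remap(cv2.imread('pics/%s.png'%k),uv[...,0],uv[...,1],cv2.INTER_CUBIC)
# align on static block/strap: use ECC translation over whole, excluding r<22mm centre
X,Y=np.meshgrid(g,g[::-1]); r=np.hypot(X,Y);A=np.degrees(np.arctan2(Y,X))
gr={k:cv2.cvtColor(v,cv2.COLOR_BGR2GRAY) for k,v in im.items()}
for k in im:
    h=cv2.cvtColor(im[k],cv2.COLOR_BGR2HSV); m=(h[...,1]<70)&(h[...,2]>125)&(r>.0135)&(r<.021)&(A<-35)&(A>-100)
    print(k,m.sum(),'angle',np.round(np.degrees(np.arctan2(Y[m].mean(),X[m].mean())),2),'r',np.round(r[m].mean(),4))
cv2.imwrite('pics/rect.png',cv2.resize(np.hstack([im['l1'],im['l4']]),(800,400),interpolation=cv2.INTER_CUBIC))
E
```

```text
l1 1716 angle -62.14 r 0.0172
l4 2360 angle -59.11 r 0.0173
```

View pics/rect.png

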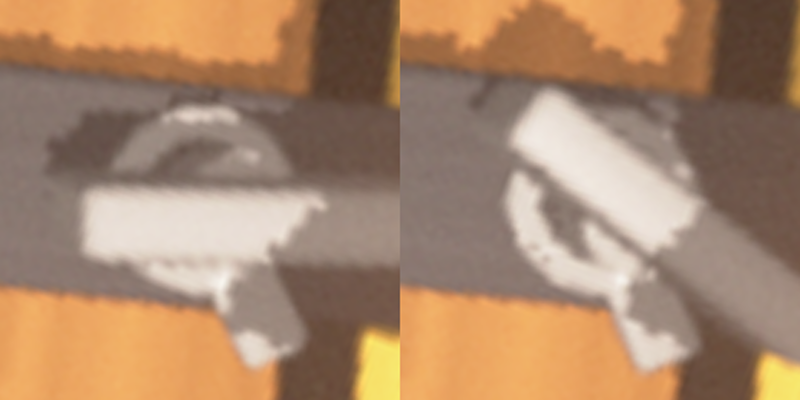

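jog_arm(increments=[[[-0.048, -0.1687, -0.0167, 0, 0, 0, 120], [-0.048, -0.1687, -0.0167, 0, 0, 0, 120], [-0.048, -0.1687, -0.0167, 0, 0, 0, 120], [-0.048, -0.1687, -0.0167, 0, 0, 0, 120], [-0.048, -0.1687, -0.0167, 0, 0, 0, 120], [-0.048, -0.1687, -0.0167, 0, 0, 0, 120], [-0.048, -0.1687, -0.0167, 0, 0, 0, 120], [-0.048, -0.1687, -0.0167, 0, 0, 0, 120], [-0.048, -0.1687, -0.0167, 0, 0, 0, 120], [-0.048, -0.1687, -0.0167, 0, 0, 0, 120], [-0.048, -0.1687, -0.0167, 0, 0, 0, 120], [-0.048, -0.1687, -0.0167, 0, 0, 0, 120], [0, 0, 0, 0, 0, 0, 120]]])

```text
clock: 24.65
tcp_pos: [0.4993, -0.4058, 0.1987]
orientation: [0.001, 0.176, 0.984, -0.001]
wrist_force: [0.4, -0.1, -0.7]
finger_gap: 0.0452
grip_force: 0.0
```

```bash
cat > p.py <<'E'
from h import *
import sys
st(); c=shot('wrist',sys.argv[1])
for q in spotter.landmark_of('stand','wrist')[:2]: print('stand',round(q['conf'],2),np.round(q['uv']),np.round(atz(c,q['uv'],0),4))
for q in spotter.landmark_of('pin','wrist')[:2]: print('pin org',round(q['conf'],2),np.round(q['uv']),np.round(atz(c,q['uv'],.015),4))
for q in spotter.cut_out('stand','wrist')[:1]: print('stand uv',q['conf'],q['uv'])
for q in spotter.cut_out('pin','wrist')[:2]:
    m=q['region']; ys,xs=np.nonzero(m); print('pin',round(q['conf'],2),np.round(q['uv'],1),len(xs),xs.min(),xs.max(),ys.min(),ys.max(),'top@.077',np.round(atz(c,q['uv'],.077),4),'@.06',np.round(atz(c,q['uv'],.06),4))
E
python3 p.py p1.png
```

```text
t 24.65 tcp [ 0.4993 -0.4058  0.1987] rot [[-0.938, 0.347, 0.001], [0.347, 0.938, -0.003], [-0.002, -0.002, -1.0]] F [ 0.44 -0.09 -0.66] M [-0.013 -0.006 -0.035] gap 0.0452 grip 0.0 j [-8.070e-01  4.560e-01  1.770e-01  1.289e+00 -1.000e-03 -4.520e-01]
stand 0.58 [323. 165.] [ 0.4898 -0.4     0.    ]
pin org 0.93 [323. 171.] [ 0.4938 -0.4009  0.015 ]
stand uv 0.75 [322.3, 169.5]
pin 0.7 [326.7 180. ] 377 318 336 169 193 top@.077 [ 0.4913 -0.397   0.077 ] @.06 [ 0.495 -0.398  0.06 ]
pin 0.59 [361.8 304.4] 1282 344 426 268 331 top@.077 [ 0.6273 -0.4075  0.077 ] @.06 [ 0.6397 -0.4092  0.06  ]
```

View pics/p1.png

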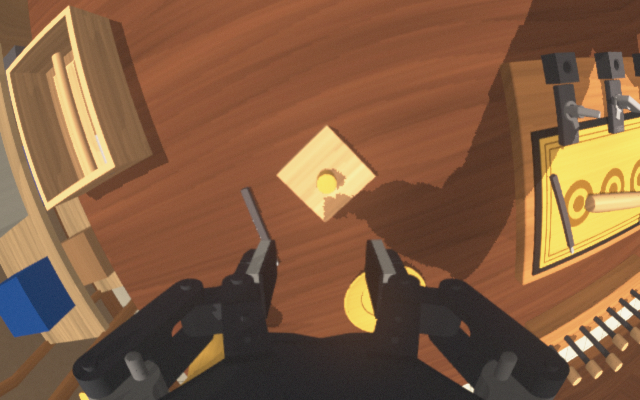

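```bash
python3 - <<'E'
from h import *
c=shot('wrist')
print(np.round(np.mean([atz(c,p,.04) for p in [(326,126),(376,174),(325,221),(277,177)]],0),4), np.round(atz(c,(327,183),.077),4))
h=cv2.cvtColor(c['pixels'],cv2.COLOR_RGB2HSV)[165:200,312:342]
for v in (200,215,230): 
    m=(h[...,1]>130)&(h[...,2]>v); ys,xs=np.nonzero(m); print(v,len(xs),xs.min()+312,xs.max()+312,ys.min()+165,ys.max()+165,xs.mean()+312,ys.mean()+165)
for z,rr in ((.077,.009),(.057,.005)):
  for P in [(.4935,-.3985)]:
    print([np.round(proj(c,(P[0]+rr*np.cos(a),P[1]+rr*np.sin(a),z)),0).tolist() for a in np.arange(4)*np.pi/2])
E
```

```text
[ 0.495  -0.3905  0.04  ] [ 0.4945 -0.3901  0.077 ]
200 301 312 337 171 199 319.64119601328906 185.0764119601329
215 276 312 328 171 195 319.05434782608694 185.34420289855072
230 261 312 328 176 195 318.9425287356322 185.69731800766283
[[321.0, 194.0], [327.0, 182.0], [314.0, 176.0], [308.0, 188.0]]
[[320.0, 185.0], [323.0, 178.0], [316.0, 175.0], [313.0, 182.0]]
```

```bash
python3 p.py p2.png; python3 - <<'E'
from h import *
im=cv2.imread('pics/p2.png'); h=cv2.cvtColor(im,cv2.COLOR_BGR2HSV)
s=env.get_state(); c=shot('wrist')
# stand top: light wood bright region
r=spotter.cut_out('stand','wrist')[0]['region'].astype(np.uint8)
r[168:196,305:335]=1
k=cv2.minAreaRect(np.argwhere(r)[:,::-1].astype(np.float32)); print(k)
for p in cv2.boxPoints(k): print(np.round(p),np.round(atz(c,p,.04)[:2],4))
for z in (.077,): print([np.round(proj(c,(.4935+.009*np.cos(a),-.3985+.009*np.sin(a),z))).tolist() for a in np.arange(4)*np.pi/2])
for y in range(166,200,2): print(y,[int(v) for v in np.nonzero(h[y,300:345,1]>130)[0][[0,-1]]+300] if (h[y,300:345,1]>130).any() else '', h[y,312:330:3,2])
E
```

```text
t 24.95 tcp [ 0.5003 -0.3985  0.1991] rot [[-0.94, 0.34, -0.0], [0.34, 0.94, 0.0], [0.0, 0.0, -1.0]] F [0.47 0.29 0.79] M [ 0.022 -0.039 -0.029] gap 0.0454 grip 0.0 j [-0.798  0.451  0.17   1.29   0.    -0.451]
stand 0.95 [316. 169.] [ 0.4929 -0.4003  0.    ]
pin org 0.91 [318. 171.] [ 0.4932 -0.398   0.015 ]
stand uv 0.6 [319.3, 169.5]
pin 0.62 [316.8 182.6] 368 309 327 172 195 top@.077 [ 0.4913 -0.3984  0.077 ] @.06 [ 0.495  -0.3999  0.06  ]
((473.0909118652344, 129.20372009277344), (34.90629577636719, 360.6548156738281), 71.19676208496094)
[297. 171.] [ 0.4813 -0.4171]
[638.  55.] [0.4661 0.1242]
[649.  88.] [0.5209 0.1437]
[308. 204.] [ 0.5173 -0.4186]
[[322.0, 194.0], [328.0, 181.0], [315.0, 175.0], [309.0, 188.0]]
166  [245 246 246 246 245 244]
168  [246 246 246 246 244 245]
170  [246 245 238 241 234 245]
172 [314, 323] [245 206 174 168 183 206]
174 [312, 327] [218 181 171 163 167 199]
176 [311, 333] [189 232 230 217 158 199]
178 [309, 327] [243 247 247 247 217 175]
180 [309, 336] [247 247 247 247 246 182]
182 [309, 329] [247 247 247 247 247 221]
184 [309, 333] [247 247 247 247 247 241]
186 [309, 330] [247 247 247 247 247 242]
188 [309, 328] [247 247 247 247 247 240]
190 [310, 326] [247 247 247 247 247 246]
192 [311, 324] [247 247 247 247 247 247]
194 [314, 321] [246 247 247 246 247 247]
196 [339, 341] [246 247 246 247 247 247]
198 [329, 336] [246 246 247 247 246 243]
```

jog_arm(increments=[[[0.026, -0.008, 0, 0, 0, 0, 120], [0, 0, 0, 0, 0, 0, 120], [0, 0, 0.148, 0, 0, 0, 120], [0, 0, 0.148, 0, 0, 0, 120], [0, 0, 0.148, 0, 0, 0, 120], [0, 0, 0.148, 0, 0, 0, 120], [0, 0, 0, 0, 0, 0, 120], [0, 0, 0, 0, 0, 0, 170], [0, 0, 0, 0, 0, 0, 255], [0, 0, 0, 0, 0, 0, 255], [0, 0, 0, 0, 0, 0, 255], [0, 0, 0, 0, 0, 0, 255], [0, 0, 0, 0, 0, 0, 255]]], force=40)

```text
clock: 26.6
tcp_pos: [0.4945, -0.4008, 0.0534]
orientation: [0.002, 0.173, 0.985, -0.001]
wrist_force: [0.3, 0.6, 7.4]
finger_gap: 0.0161
grip_force: 39.7
```

```bash
python3 -c "
from h import *
st()"
```

```text
t 26.6 tcp [ 0.4945 -0.4008  0.0534] rot [[-0.94, 0.341, 0.003], [0.341, 0.94, -0.003], [-0.004, -0.002, -1.0]] F [0.33 0.64 7.38] M [ 0.19  -0.01   0.016] gap 0.0161 grip 39.65500433190755 j [-0.807  0.528 -0.077  0.962  0.    -0.459]
```

jog_arm(increments=[[[0, 0, -0.06, 0, 0, 0, 255], [0, 0, -0.1, 0, 0, 0, 255], [0, 0, -0.15, 0, 0, 0, 255], [0, 0, -0.15, 0, 0, 0, 255], [0, 0, -0.14, 0, 0, 0, 255], [0, 0, 0, 0, 0, 0, 255], [0, 0, 0, 0, 0, 0, 255]]])

```text
clock: 27.3
tcp_pos: [0.4938, -0.4002, 0.2025]
orientation: [0.001, 0.173, 0.985, -0.001]
wrist_force: [-0.2, -0.5, -1.0]
finger_gap: 0.0162
grip_force: 39.4
```

```bash
python3 - <<'E'
from h import *
s=st(); c=shot('wrist','p3.png'); T=rot(s['orientation']); t=np.array(s['tcp_pos'])
for q in spotter.cut_out('pin','wrist')[:2]:
    m=q['region']; ys,xs=np.nonzero(m); print(round(q['conf'],2),np.round(q['uv'],1),len(xs),xs.min(),xs.max(),ys.min(),ys.max())
for q in spotter.landmark_of('pin','wrist')[:2]:
    p=atz(c,q['uv'],t[2]-.036); print('foot',round(q['conf'],2),q['uv'],np.round(T.T@(p-t),4))
# expected top-of-head circle for tool offset dx
for dx in (0,.002): print(dx,[np.round(proj(c,t+T@np.array([dx+.009*a,.009*b,-.0255])),1).tolist() for a,b in((1,0),(-1,0),(0,1),(0,-1))],'foot',np.round(proj(c,t+T@[dx,0,.036]),1))
h=cv2.cvtColor(c['pixels'],cv2.COLOR_RGB2HSV)
for y in range(205,275,3):
    w=np.nonzero((h[y,290:350,1]>110)&(h[y,290:350,0]>15)&(h[y,290:350,0]<35))[0]
    print(y,(w.min()+290,w.max()+290,len(w)) if len(w) else '',h[y,320].tolist())
E
```

```text
t 27.3 tcp [ 0.4938 -0.4002  0.2025] rot [[-0.94, 0.341, 0.002], [0.341, 0.94, -0.002], [-0.003, -0.002, -1.0]] F [-0.22 -0.51 -1.02] M [-0.017 -0.05  -0.06 ] gap 0.0162 grip 39.39631712976109 j [-0.807  0.439  0.159  1.288 -0.    -0.459]
0.58 [317.8 259.6] 1938 303 339 219 290
foot 0.96 [323.3, 223.2] [0.0027 0.0021 0.036 ]
foot 0.57 [321.9, 171.5] [0.0351 0.0012 0.0359]
0 [[319.6, 260.1], [319.6, 295.2], [340.2, 278.2], [299.0, 278.1]] foot [319.9 227.3]
0.002 [[319.6, 255.9], [319.6, 291.6], [340.4, 274.2], [298.9, 274.2]] foot [319.9 224.3]
205 (np.int64(300), np.int64(300), 1) [25, 88, 247]
208 (np.int64(302), np.int64(302), 1) [25, 84, 247]
211 (np.int64(305), np.int64(305), 1) [24, 89, 247]
214  [24, 92, 247]
217 (np.int64(311), np.int64(311), 1) [24, 92, 247]
220 (np.int64(318), np.int64(326), 9) [17, 143, 217]
223 (np.int64(317), np.int64(329), 13) [17, 152, 154]
226 (np.int64(316), np.int64(330), 15) [17, 154, 154]
229 (np.int64(316), np.int64(330), 15) [17, 157, 151]
232 (np.int64(315), np.int64(329), 15) [17, 154, 151]
235 (np.int64(315), np.int64(329), 15) [17, 154, 152]
238 (np.int64(314), np.int64(330), 17) [17, 161, 144]
241 (np.int64(314), np.int64(330), 17) [18, 164, 162]
244 (np.int64(309), np.int64(333), 25) [18, 153, 165]
247 (np.int64(307), np.int64(336), 30) [18, 157, 164]
250 (np.int64(304), np.int64(337), 34) [17, 156, 149]
253 (np.int64(304), np.int64(337), 34) [18, 158, 144]
256 (np.int64(304), np.int64(337), 34) [19, 156, 147]
259 (np.int64(303), np.int64(338), 36) [18, 163, 191]
262 (np.int64(302), np.int64(338), 37) [18, 163, 191]
265 (np.int64(303), np.int64(338), 36) [18, 159, 193]
268 (np.int64(302), np.int64(339), 38) [18, 161, 193]
271 (np.int64(302), np.int64(339), 38) [18, 164, 190]
274 (np.int64(303), np.int64(339), 37) [18, 162, 192]
```

jog_arm(increments=[[[0.0621, 0.1647, 0, 0, 0, 0, 255], [0.0621, 0.1647, 0, 0, 0, 0, 255], [0.0621, 0.1647, 0, 0, 0, 0, 255], [0.0621, 0.1647, 0, 0, 0, 0, 255], [0.0621, 0.1647, 0, 0, 0, 0, 255], [0.0621, 0.1647, 0, 0, 0, 0, 255], [0.0621, 0.1647, 0, 0, 0, 0, 255], [0.0621, 0.1647, 0, 0, 0, 0, 255], [0.0621, 0.1647, 0, 0, 0, 0, 255], [0.0621, 0.1647, 0, 0, 0, 0, 255], [0.0621, 0.1647, 0, 0, 0, 0, 255], [0.0621, 0.1647, 0, 0, 0, 0, 255], [0, 0, 0, 0, 0, 0, 255], [0, 0, 0, 0, 0, 0, 255], [0, 0, 0.12, 0, 0, 0, 255], [0, 0, 0.12, 0, 0, 0, 255], [0, 0, 0.08, 0, 0, 0, 255], [0, 0, 0, 0, 0, 0, 255], [0, 0, 0, 0, 0, 0, 255]]])

```text
clock: 29.35
tcp_pos: [0.4863, 0.1271, 0.1208]
orientation: [-0.001, 0.174, 0.985, -0.0]
wrist_force: [0.1, 0.0, -0.3]
finger_gap: 0.0163
grip_force: 39.5
```

```bash
cat > q.py <<'E'
from h import *
s=st(); c=shot('wrist','q.png'); T=rot(s['orientation']); t=np.array(s['tcp_pos'])
for q in spotter.landmark_of('socket_a','wrist')[:3]: print('sock',round(q['conf'],2),np.round(q['uv'],1),np.round(atz(c,q['uv'],.054)[:2],4))
for q in spotter.landmark_of('pin','wrist')[:1]: print('foot',round(q['conf'],2),np.round(q['uv'],1),np.round(atz(c,q['uv'],t[2]-.036)[:2],4),t[2]-.036)
print('pred sock px',proj(c,(.4859,.1304,.054)))
E
python3 q.py
```

```text
t 29.35 tcp [0.4863 0.1271 0.1208] rot [[-0.939, 0.343, -0.001], [0.343, 0.939, -0.0], [0.001, -0.001, -1.0]] F [ 0.06  0.02 -0.26] M [-0.02  -0.015  0.029] gap 0.0163 grip 39.455967664213176 j [ 0.096  0.239 -0.334  0.999 -0.     0.446]
sock 0.88 [188.2 243.9] [0.4764 0.0195]
sock 0.61 [ 95.9 259.8] [ 0.461  -0.0888]
sock 0.59 [325.8 213.2] [0.4888 0.1306]
foot 0.74 [323.5 223.4] [0.4846 0.1301] 0.08481972828729481
pred sock px [324.18622826 209.6410604 ]
```

jog_arm(increments=[[[-0.0056, 0.0033, 0, 0, 0, 0, 255], [0, 0, 0.06, 0, 0, 0, 255], [0, 0, 0.04, 0, 0, 0, 255], [0, 0, 0.03, 0, 0, 0, 255], [0, 0, 0.02, 0, 0, 0, 255], [0, 0, 0, 0, 0, 0, 255]]])

```text
clock: 30.1
tcp_pos: [0.4877, 0.1286, 0.0828]
orientation: [-0.001, 0.173, 0.985, -0.0]
wrist_force: [0.2, -0.9, -0.1]
finger_gap: 0.0154
grip_force: 39.5
```

```bash
python3 -c "
from h import *
st()"
```

```text
t 30.1 tcp [0.4877 0.1286 0.0828] rot [[-0.94, 0.341, -0.001], [0.341, 0.94, -0.0], [0.001, -0.001, -1.0]] F [ 0.17 -0.95 -0.13] M [ 0.011 -0.011 -0.012] gap 0.0154 grip 39.45670645109658 j [ 0.099  0.277 -0.387  0.909 -0.     0.447]
```

jog_arm(increments=[[[0, 0, 0.012, 0, 0, 0, 255], [0, 0, 0.012, 0, 0, 0, 255], [0, 0, 0.012, 0, 0, 0, 255], [0, 0, 0.012, 0, 0, 0, 255], [0, 0, 0, 0, 0, 0, 255]]])

```text
clock: 30.6
tcp_pos: [0.4879, 0.1286, 0.0711]
orientation: [-0.0, 0.173, 0.985, -0.0]
wrist_force: [-0.8, 0.8, -0.8]
finger_gap: 0.0162
grip_force: 39.5
```

```bash
python3 -c "
from h import *
st()"
```

```text
t 30.6 tcp [0.4879 0.1286 0.0711] rot [[-0.94, 0.341, -0.001], [0.341, 0.94, -0.0], [0.001, -0.0, -1.0]] F [-0.81  0.75 -0.77] M [ 0.055 -0.036 -0.042] gap 0.0162 grip 39.466213544750985 j [ 0.099  0.289 -0.403  0.88  -0.     0.447]
```

jog_arm(increments=[[[0, 0, 0.004, 0, 0, 0, 255], [0, 0, 0.004, 0, 0, 0, 255], [0, 0, 0, 0, 0, 0, 255]]])

```text
clock: 30.9
tcp_pos: [0.4888, 0.1286, 0.0704]
orientation: [0.001, 0.173, 0.985, 0.0]
wrist_force: [-1.6, 0.2, 5.1]
finger_gap: 0.0158
grip_force: 39.9
```

```bash
python3 -c "
from h import *
st()"
```

```text
t 30.9 tcp [0.4888 0.1286 0.0704] rot [[-0.94, 0.341, 0.001], [0.341, 0.94, -0.0], [-0.001, 0.0, -1.0]] F [-1.58  0.17  5.13] M [-0.108  0.326 -0.009] gap 0.0158 grip 39.86052439984633 j [ 0.099  0.29  -0.404  0.876 -0.     0.447]
```

Seated on the bottom at the predicted height. Release and rise.

jog_arm(increments=[[[0, 0, 0, 0, 0, 0, 200], [0, 0, 0, 0, 0, 0, 160], [0, 0, 0, 0, 0, 0, 140], [0, 0, 0, 0, 0, 0, 140], [0, 0, -0.05, 0, 0, 0, 140], [0, 0, -0.12, 0, 0, 0, 140], [0, 0, -0.15, 0, 0, 0, 140], [0, 0, -0.15, 0, 0, 0, 140], [0, 0, 0, 0, 0, 0, 140], [0, 0, 0, 0, 0, 0, 140], [0, 0, 0, 0, 0, 0, 140]]])

```text
clock: 32.0
tcp_pos: [0.4874, 0.1286, 0.1858]
orientation: [-0.001, 0.173, 0.985, -0.0]
wrist_force: [0.4, 0.7, -0.8]
finger_gap: 0.0385
grip_force: 0.0
```

```bash
python3 - <<'E'
from h import *
st()
c=shot('wrist','z.png')
for q in spotter.cut_out('pin','wrist')[:2]:
    m=q['region']; ys,xs=np.nonzero(m); print(round(q['conf'],2),np.round(q['uv'],1),len(xs),xs.min(),xs.max(),ys.min(),ys.max())
for P in [(.4869,.1304)]:
    print('pred top',[np.round(proj(c,(P[0]+.009*np.cos(a),P[1]+.009*np.sin(a),.094))).tolist() for a in np.arange(4)*np.pi/2],'base',np.round(proj(c,(*P,.054))))
d=shot('side'); print('side pred head top/foot',np.round(proj(d,(.4869,.1304,.094))),np.round(proj(d,(.4869,.1304,.054))))
for q in spotter.cut_out('pin','side')[:2]:
    m=q['region']; ys,xs=np.nonzero(m); print(round(q['conf'],2),np.round(q['uv'],1),len(xs),xs.min(),xs.max(),ys.min(),ys.max())
E
```

```text
t 32.0 tcp [0.4874 0.1286 0.1858] rot [[-0.94, 0.341, -0.002], [0.341, 0.94, -0.0], [0.002, -0.001, -1.0]] F [ 0.41  0.68 -0.83] M [0.003 0.009 0.01 ] gap 0.0385 grip 0.0 j [ 0.099  0.197 -0.22   1.155 -0.     0.447]
0.61 [320.9 196.9] 531 311 333 180 211
pred top [[326.0, 211.0], [333.0, 197.0], [318.0, 190.0], [311.0, 204.0]] base [322. 188.]
side pred head top/foot [289. 180.] [289. 191.]
0.52 [311.8 232. ] 96 308 314 227 243
0.51 [289.  186.8] 43 287 291 181 192
```

```bash
python3 -c "
from h import *
print(ticket.hand_in())"
```

```text
the job is handed in; nothing more can be done
None
```

The loose screw was the one at the +y end of the row. I tightened it until it bit and its washer had turned about 2–3°, then stood the marker pin fully down in that clamp's socket. The two tight screws were only turned about 0.06 rad as a test, and the job is handed in at about 32 s.

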